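Find the unbolted cover on the coolant valve box and push it open

TASK

One of the four identical covers on the coolant valve box has been left unbolted. With the fingertips, press gently on the front edge of each cover (the side nearer the robot) until you find the one that rocks, then push its front edge on down into the box until the cover stands open at its stop, leave it standing open and come clear. Only push from above - do not prise, grip or lift a cover - and leave everything else on the box and the bench where it stands.

Things in the scene. Friction and masses are not known exactly. Their poses are not given: they have to be found in the camera images.
- valve_box: Fixed steel coolant valve box, 200 mm deep (x), 560 long (y), 110 high. Origin: centre of its underside; x points away from its front long side (robot's side), y to the left, z up. Four identical flush covers lie in its flat top (the deck) at y = +165, +55, -55, -165 mm. Sheet 4 mm thick; hollow under the covers: valves and pipes there end 51 mm above the bench.
- cover_1 (a joint): Angle of the leftmost (+y) cover, rad: 0 = shut, flush; grows as its front edge goes down into the box and its rear edge comes up; stop at 1.05. A bolted cover (hidden bolt under its front edge) gives about 1 mm on its seal under 30 N. The unbolted one, a different one each time, dips under about 2 N on its press strip, and its stiff hinge keeps it at any angle. Pressing behind the pin moves nothing.
- cover_1_press (a point): Leftmost (+y) cover: centre of the black press strip (14 x 60 mm) on its top face; moves with it. x to the cover's rear edge, z out of the face. Cover 120 mm deep (x), 88 wide, 3 thick, front edge folded 11 mm down, 3 mm gap round it; stiffening pan below, 14 mm in from the edges. Cross pin along y, 55 mm behind this point, 4 mm below the face; front edge 15 mm before it. Bearings 5 mm proud.
- cover_2 (a joint): Angle of the second from the left cover, rad: 0 = shut, flush; grows as its front edge goes down into the box and its rear edge comes up; stop at 1.05. A bolted cover (hidden bolt under its front edge) gives about 1 mm on its seal under 30 N. The unbolted one, a different one each time, dips under about 2 N on its press strip, and its stiff hinge keeps it at any angle. Pressing behind the pin moves nothing.
- cover_2_press (a point): Second from the left cover: centre of the black press strip (14 x 60 mm) on its top face; moves with it. x to the cover's rear edge, z out of the face. Cover 120 mm deep (x), 88 wide, 3 thick, front edge folded 11 mm down, 3 mm gap round it; stiffening pan below, 14 mm in from the edges. Cross pin along y, 55 mm behind this point, 4 mm below the face; front edge 15 mm before it. Bearings 5 mm proud.
- cover_3 (a joint): Angle of the third from the left cover, rad: 0 = shut, flush; grows as its front edge goes down into the box and its rear edge comes up; stop at 1.05. A bolted cover (hidden bolt under its front edge) gives about 1 mm on its seal under 30 N. The unbolted one, a different one each time, dips under about 2 N on its press strip, and its stiff hinge keeps it at any angle. Pressing behind the pin moves nothing.
- cover_3_press (a point): Third from the left cover: centre of the black press strip (14 x 60 mm) on its top face; moves with it. x to the cover's rear edge, z out of the face. Cover 120 mm deep (x), 88 wide, 3 thick, front edge folded 11 mm down, 3 mm gap round it; stiffening pan below, 14 mm in from the edges. Cross pin along y, 55 mm behind this point, 4 mm below the face; front edge 15 mm before it. Bearings 5 mm proud.
- cover_4 (a joint): Angle of the rightmost (-y) cover, rad: 0 = shut, flush; grows as its front edge goes down into the box and its rear edge comes up; stop at 1.05. A bolted cover (hidden bolt under its front edge) gives about 1 mm on its seal under 30 N. The unbolted one, a different one each time, dips under about 2 N on its press strip, and its stiff hinge keeps it at any angle. Pressing behind the pin moves nothing.
- cover_4_press (a point): Rightmost (-y) cover: centre of the black press strip (14 x 60 mm) on its top face; moves with it. x to the cover's rear edge, z out of the face. Cover 120 mm deep (x), 88 wide, 3 thick, front edge folded 11 mm down, 3 mm gap round it; stiffening pan below, 14 mm in from the edges. Cross pin along y, 55 mm behind this point, 4 mm below the face; front edge 15 mm before it. Bearings 5 mm proud.
- bung: Loose rubber carboy bung, 36 mm across, 32 mm high, on the rear strip of the deck; origin under its centre. Not to be moved.
- tablet_jar: Loose small white jar, 36 mm across, 48 mm high, on the rear strip of the deck; origin under its centre. Not to be moved.
- steel_dish: Loose small steel dish, 52 mm across, 18 mm high, on the right-hand end of the deck; origin under its centre. Not to be moved.
- beer_bottle: Loose capped brown bottle, 62 mm across, 230 mm high, on the bench beyond the left end of the box; origin under its centre. Not to be moved.
- beer_bottle_2: The same bottle again, beyond the right end of the box. Not to be moved.
- trial_jar: Loose clear plastic trial jar, foot 68 mm and tube 38 mm across, 165 mm high, on the bench in front of the left of the box; origin under its centre. Not to be moved.
- yeast_tub: Loose white tub, 84 mm across, 75 mm high, on the bench in front of the right of the box; origin under its centre. Not to be moved.

How it is judged:
By the outcome, as a careful person would: the job done as asked, in the order asked, and still so for the second after the job is handed in, with the robot touching nothing.
It also fails if it takes over 42 s, if anything falls off the work surface, if the arm or the gripper's body presses on something with over 40 N, if the wrist force passes 120 N, or if a joint passes its speed limit or range.

ROBOT

A 6-joint arm with a two-finger parallel gripper is mounted at the origin on the work surface. World frame = base frame: x ahead of the robot, y to its left, z up, the work surface at z = 0. Lengths are in m, angles in rad, forces in N, time in s.
With the tool pointing down it reaches from about 0.3 to 0.875 m from the base axis. Payload 6.4 kg.
Tool frame: the origin (TCP) lies where the fingers leave the gripper's body, on its centre line; the fingertips stand 73 mm ahead of it and the grasp point (between the pads) lies 54 mm ahead of it (ctrl.pinch_z is the distance from the TCP to the grasp point, in m); z points along the fingers, y is the direction in which the jaws open and shut (so a half turn about z gives the same grasp; the last joint's range is limited). The gripper opens to 85 mm and grips with 20 to 120 N. Pads are 22 mm wide; open, the fingers measure 114 mm over their backs; the gripper's body (76 mm by 85 mm) begins 54 mm behind the grasp point. The pads swing forward as they close: fully open they stand 13 mm farther back than shut.
Start: joints at [-1.32, 0.181, 1.607, -0, 1.354, -0.206], TCP at [0.254, -0.516, 0.304] pointing down, gripper open.
Joint ranges: [-2.99, 2.99], [-0.89, 2.07], [0.3, 2.58], [-1.14, 4.28], [0, 2.63], [-3.12, 3.12]. Speed limits (rad/s): [2.57, 2.57, 3.01, 3.14, 3.14, 3.14].

INTERFACE

Orientations are given as a unit quaternion [w, x, y, z].
In Python, from bench import ctrl, camera, camera_model gives the robot as it stands.
- The arm moves only by the tool arm_command, never from a script. Its argument "series" is a list of rows, each a list of 7 numbers: the shift along the tool's x, y, z in m, then the turn, a rotation vector about the tool's x, y, z in degrees, then the finger opening in m, from 0 to 0.0854. In form: [[tx, ty, tz, rx, ry, rz, gripper], ...]. A call has exactly 5 rows; each row is the pose to reach, as a shift and turn from the pose commanded when the call began, along the tool's axes at that moment; what a row does not reach only later rows make up. A row lasts 1/10 s, in which the tool goes at most 50 mm and 8.59 degrees, less where a joint would pass 70% of its speed; a pose out of reach is approached as far as the arm can. A call with a gripper value outside its range is refused whole. The fingers move at their own pace and stop on an object; the grip force is fixed at half the most. Time passes only in rows, so rows that repeat a pose let the fingers close, or fill a call up. It gives the time, the measured TCP pose, the force and the opening at its end, in the units of the state.
- ctrl.get_obs(): the state, without advancing time (a new reading comes with each control period).
- camera(name): name is "scene" or "side" or "wrist"; returns (picture, depth): 480x640x3 uint8, red, green, blue; 480x640 float32, m along the optical axis (not along the pixel's ray), 0 where there is no reading.
- camera_model(name): a dict with "K" (3x3 intrinsics, pixels), "position" and "attitude" of the camera in the world. Camera axes: x right, y down, z forward; pixel columns grow to the right and rows downward; lengths in m; the calibration is good to about 2 mm. The wrist camera is an equidistant fisheye: a pixel r from the principal point sees the ray r / f radians off the axis. A picture is of the moment at which its call begins: read the wrist's pose just before it. camera_model takes no time and is no camera call; for the wrist camera it gives the pose at the moment of the call.
- ctrl.hand_in(): hands the job in, once; it reports no verdict.
The state is a dict: "time_s": time; "q": joint angles; "dq": joint speeds; "joint_efforts": joint torques, N m; "eef_pos": TCP position; "eef_rot": TCP orientation; "wrist_force": force on the tool from outside, world axes, zero at the start; "torque": the same for the moment, N m; "opening": opening from 0.0 (shut) to 1.0 (fully open).
Only numpy, scipy, OpenCV 4.12 (cv2) and the standard library are available. Lean on these libraries where they do the work, as an engineer would, in place of code of your own. Each camera call takes 0.05 s, during which the arm holds its last target. There are 200 camera calls.

## Working session

There is one attempt and no reset: what is moved stays moved. The work goes in short steps, Python scripts to look and compute and a tool call to move; the robot and the scene stay as the last step left them, time stands still between calls to the robot, and variables do not carry over. Pictures are saved under pics/ and viewed, about 8 in all and at most 12, crops included, and the job is handed in when it is done.

Besides the shell and the picture viewer there is one more tool, called by a JSON object that holds its "name" and its "arguments". arm_command: Moves the arm, as the interface text tells. Its arguments: {"type":"object","properties":{"series":{"type":"array","items":{"type":"array","items":{"type":"number"}}}},"required":["series"]}

```bash
mkdir -p pics; python3 - <<'E'
from bench import ctrl,camera,camera_model
import cv2,numpy as np
for n in("scene","side"):
    im,d=camera(n); cv2.imwrite(f"pics/{n}0.png",im[:,:,::-1]); np.savez(f"pics/{n}0.npz",im=im,d=d)
    m=camera_model(n); print(n,{k:np.round(np.array(v),4).tolist() for k,v in m.items() if not isinstance(v,str)})
o=ctrl.get_obs(); print(o)
E
```

```text
scene {'K': [[498.3395, 0.0, 320.1402], [0.0, 498.3395, 229.9201], [0.0, 0.0, 1.0]], 'position': [1.3946, 0.2763, 1.2656], 'attitude': [-0.1991, 0.5621, 0.7583, -0.2636]}
side {'K': [[605.8175, 0.0, 312.3005], [0.0, 605.8175, 231.2311], [0.0, 0.0, 1.0]], 'position': [0.3967, -1.1489, 0.9287], 'attitude': [-0.4589, 0.8874, -0.0408, 0.0176]}
{'time_s': 0.1, 'q': array([-1.32030035e+00,  1.81490013e-01,  1.60790141e+00,  1.23722337e-05,
        1.35379967e+00, -2.06318936e-01]), 'dq': array([ 8.98872156e-05, -2.06994936e-03, -1.06481592e-03,  3.52255425e-04,
       -9.36424808e-04, -2.59558955e-04]), 'joint_efforts': array([ 5.06421929e-04, -4.45871937e+01, -3.52238488e+01, -2.09472914e-04,
        4.17655567e-03, -1.49350143e-05]), 'eef_pos': array([ 0.25354012, -0.51565973,  0.30306426]), 'eef_rot': array([-7.99154513e-04,  9.74028216e-01,  2.26425256e-01, -1.16135631e-05]), 'wrist_force': array([-0.09143963,  0.16540054, -0.39610596]), 'torque': array([-0.01246611,  0.02744244, -0.0090717 ]), 'opening': 1.001610745141839}
```

View pics/scene0.png

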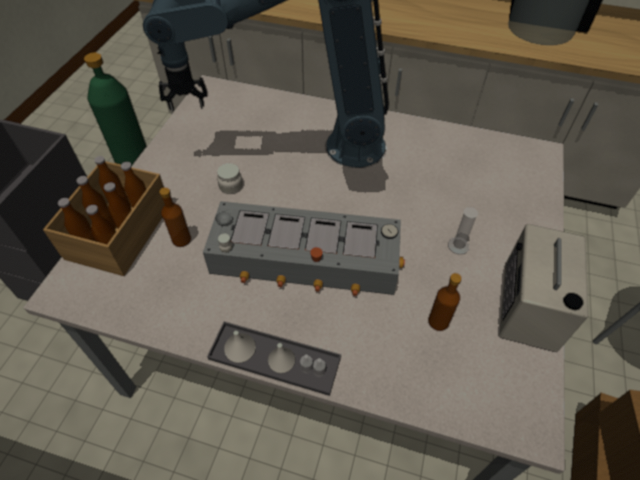

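View pics/side0.png

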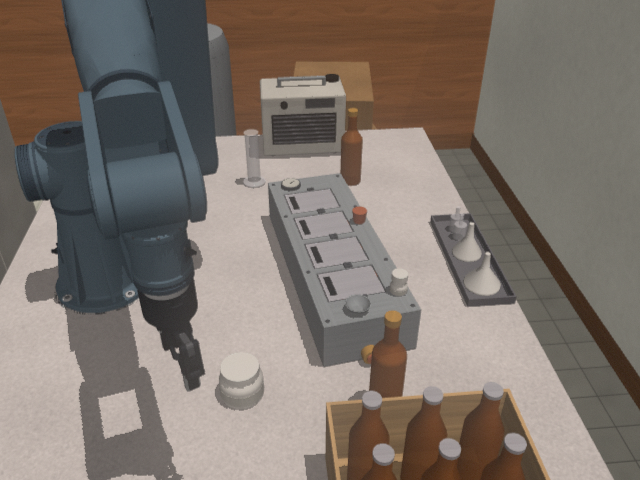

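The scene and side views show the box with four covers and black press strips, in the side view at about (294,203), (303,229), (313,257) and (330,287). The bung and jar stand on the rear strip, the dish on the right end, the tub front right, and the trial jar left front. Next I'll locate the strips and the box by depth.

```bash
cat > h.py <<'E'
import numpy as np,cv2
from scipy.spatial.transform import Rotation as R
def rot(q): return R.from_quat(np.r_[q[1:],q[0]]).as_matrix()
def cloud(d,m):
    K=np.array(m["K"]); v,u=np.indices(d.shape)
    P=np.dstack([(u-K[0,2])/K[0,0]*d,(v-K[1,2])/K[1,1]*d,d])
    return P@rot(m["attitude"]).T+np.array(m["position"])
E
python3 - <<'E'
from h import *
from bench import camera_model
for n in("scene","side"):
    z=np.load(f"pics/{n}0.npz"); W=cloud(z["d"],camera_model(n)); im=z["im"]
    ok=(z["d"]>0)&(W[...,0]>.25)&(W[...,0]<.95)&(abs(W[...,1])<.5)
    deck=ok&(abs(W[...,2]-.11)<.008)
    lab,num=None,None
    k,l,s,c=cv2.connectedComponentsWithStats(deck.astype(np.uint8)); b=1+s[1:,4].argmax()
    p=W[l==b]; r=cv2.minAreaRect((p[:,:2]*1000).astype(np.float32)); print(n,"rect",r,"z",np.median(p[:,2]))
    hull=cv2.fillConvexPoly(np.zeros(deck.shape,np.uint8),cv2.convexHull(np.argwhere(l==b)[:,::-1].astype(np.int32)),1)>0
    dark=hull&(im.max(2)<45)&(abs(W[...,2]-.11)<.015)
    k,l,s,c=cv2.connectedComponentsWithStats(dark.astype(np.uint8))
    for i in range(1,k):
        if s[i,4]>15: print(" dark",c[i].round(),s[i,4],W[l==i].mean(0).round(4))
    hi=ok&(W[...,2]>.02)
    hi&=~((l>0)|deck)
    k,l,s,c=cv2.connectedComponentsWithStats(hi.astype(np.uint8))
    for i in range(1,k):
        if s[i,4]>60: q=W[l==i]; print(" obj",c[i].round(),s[i,4],q.min(0).round(3),q.max(0).round(3))
E
```

```text
scene rect ((541.0697021484375, -23.861328125), (208.7330322265625, 561.4298706054688), 9.283649444580078) z 0.10961971395768488
 dark [254. 215.] 39 [ 0.5152 -0.1934  0.1104]
 dark [289. 219.] 36 [ 0.4975 -0.0867  0.1098]
 dark [325. 223.] 41 [0.48  0.021 0.11 ]
 dark [361. 227.] 38 [0.4623 0.1304 0.1103]
 obj [192.  29.] 3271 [ 0.25  -0.5    0.299] [ 0.321 -0.271  0.632]
 obj [354.  69.] 6979 [ 0.25  -0.055  0.249] [0.312 0.134 0.701]
 obj [229. 176.] 557 [ 0.289 -0.402  0.02 ] [ 0.372 -0.32   0.081]
 obj [171. 208.] 527 [ 0.565 -0.447  0.118] [ 0.626 -0.387  0.235]
 obj [469. 216.] 254 [0.334 0.409 0.102] [0.382 0.45  0.172]
 obj [223. 216.] 99 [ 0.534 -0.297  0.118] [ 0.587 -0.246  0.131]
 obj [179. 233.] 352 [ 0.576 -0.439  0.02 ] [ 0.627 -0.385  0.102]
 obj [389. 230.] 150 [0.433 0.188 0.118] [0.485 0.239 0.128]
 obj [462. 237.] 226 [0.355 0.41  0.02 ] [0.381 0.447 0.102]
 obj [225. 242.] 200 [ 0.57  -0.255  0.032] [ 0.67  -0.205  0.162]
 obj [316. 253.] 138 [ 0.538 -0.007  0.036] [0.629 0.052 0.147]
 obj [302. 273.] 3233 [ 0.592 -0.284  0.02 ] [0.699 0.269 0.102]
 obj [446. 30
[... 700 characters left out ...]
3. 166.] 312 [0.337 0.402 0.02 ] [0.375 0.431 0.101]
 obj [351. 166.] 505 [0.612 0.368 0.02 ] [0.673 0.409 0.102]
 obj [290. 183.] 126 [0.431 0.18  0.118] [0.481 0.238 0.126]
 obj [354. 323.] 5235 [ 0.396 -0.454  0.02 ] [0.685 0.241 0.232]
 obj [359. 214.] 184 [0.592 0.014 0.118] [0.625 0.052 0.144]
 obj [464. 233.] 717 [ 0.853 -0.008  0.02 ] [0.936 0.168 0.096]
 obj [483. 274.] 554 [ 0.847 -0.133  0.02 ] [ 0.916 -0.077  0.095]
 obj [399. 281.] 381 [ 0.632 -0.247  0.118] [ 0.667 -0.207  0.161]
 obj [358. 302.] 223 [ 0.534 -0.298  0.118] [ 0.584 -0.244  0.13 ]
 obj [240. 378.] 1886 [ 0.283 -0.41   0.02 ] [ 0.367 -0.329  0.079]
 obj [387. 387.] 575 [ 0.561 -0.454  0.035] [ 0.621 -0.413  0.102]
```

```bash
cat >> h.py <<'E'
YAW=np.radians(9.3); C=np.array([.541,-.0235]); BX=np.array([np.cos(YAW),np.sin(YAW)]); BY=np.array([-BX[1],BX[0]])
S=np.array([.4888,-.0322])   # mean of strips
def strip(i): return S+BY*(.165-.11*(i-1))
def world(x,y,z): return np.r_[C+BX*x+BY*y,z]
def move(p,tilt=0):
    """shift/turn in tool axes to TCP position p, tool x along box x, tool leaning (deg) so body goes to the front"""
    from bench import ctrl
    o=ctrl.get_obs(); A=rot(o["eef_rot"])
    T=R.from_euler("z",YAW).as_matrix()@R.from_euler("y",-np.radians(tilt)).as_matrix()@np.diag([1,-1,-1.])
    print("t",round(o["time_s"],2),"shift mm",(A.T@(np.array(p)-o["eef_pos"])*1000).round(1),"turn",np.degrees(R.from_matrix(A.T@T).as_rotvec()).round(2),
     "eef",o["eef_pos"].round(4),"F",o["wrist_force"].round(2))
E
python3 - <<'E'
from h import *
for i in(1,2,3,4): print(i,strip(i).round(4),((strip(i)-C)@BX).round(4))
move(np.r_[strip(4)+BX*.003,.205])
E
```

```text
1 [0.4621 0.1306] -0.0529
2 [0.4799 0.0221] -0.0529
3 [ 0.4977 -0.0865] -0.0529
4 [ 0.5155 -0.195 ] -0.0529
t 0.1 shift mm [ 379.3 -171.2   98.5] turn [-9.000e-02 -1.000e-02  1.687e+01] eef [ 0.2535 -0.5157  0.3031] F [-0.09  0.17 -0.4 ]
```

{"name": "arm_command", "arguments": {"series": [[0.04, -0.018, 0.0, 0, 0, 4, 0], [0.08, -0.036, 0.0, 0, 0, 8, 0], [0.12, -0.054, 0.0, 0, 0, 12, 0], [0.16, -0.072, 0.0, 0, 0, 16.9, 0], [0.2, -0.09, 0.0, 0, 0, 16.9, 0]]}}

```text
time_s: 0.6
eef_pos: [0.3941, -0.3454, 0.3035]
eef_rot: [-0.0, 0.997, 0.079, -0.0]
wrist_force: [0.5, 0.4, -0.1]
opening: 0.138
```

```bash
python3 -c "
from h import *
move(np.r_[strip(4)+BX*.003,.205])"
```

```text
t 0.6 shift mm [ 146.7 -129.2   98.6] turn [-0.03  0.01 -0.19] eef [ 0.3941 -0.3454  0.3035] F [ 0.48  0.43 -0.12]
```

{"name": "arm_command", "arguments": {"series": [[0.037, -0.032, 0.025, 0, 0, -0.2, 0], [0.074, -0.065, 0.05, 0, 0, -0.2, 0], [0.11, -0.097, 0.075, 0, 0, -0.2, 0], [0.1465, -0.129, 0.098, 0, 0, -0.2, 0], [0.1465, -0.129, 0.098, 0, 0, -0.2, 0]]}}

```text
time_s: 1.1
eef_pos: [0.5177, -0.1921, 0.203]
eef_rot: [-0.002, 0.996, 0.084, -0.001]
wrist_force: [-0.2, -0.2, 0.6]
opening: 0.0
```

```bash
python3 - <<'E'
from h import *
from bench import camera
move(np.r_[strip(4)+BX*.003,.185])
im,d=camera("side"); cv2.imwrite("pics/s1.png",cv2.resize(im[150:350,200:440,::-1],(720,600)))
E
```

```text
t 1.1 shift mm [ 0.4  2.6 18. ] turn [-0.21  0.15  0.35] eef [ 0.5177 -0.1921  0.203 ] F [-0.18 -0.16  0.6 ]
```

View pics/s1.png

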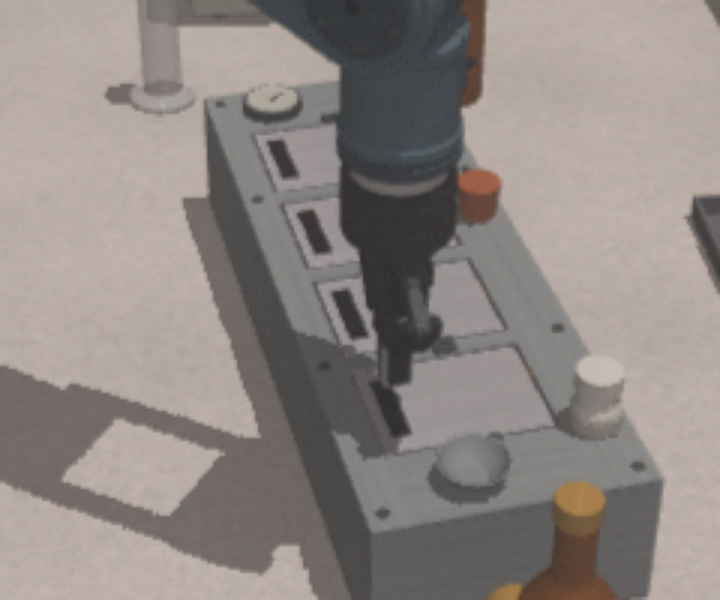

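The shut fingers hover over the rightmost cover's strip, at about (390,385) in the crop. I'll descend onto it.

{"name": "arm_command", "arguments": {"series": [[0, 0.002, 0.006, 0, 0, 0, 0], [0, 0.002, 0.011, 0, 0, 0, 0], [0, 0.002, 0.015, 0, 0, 0, 0], [0, 0.002, 0.018, 0, 0, 0, 0], [0, 0.002, 0.018, 0, 0, 0, 0]]}}

```text
time_s: 1.65
eef_pos: [0.517, -0.1988, 0.1876]
eef_rot: [-0.0, 0.997, 0.082, -0.0]
wrist_force: [-0.8, 0.0, -0.2]
opening: 0.0
```

{"name": "arm_command", "arguments": {"series": [[0, 0, 0.0005, 0, 0, 0, 0], [0, 0, 0.001, 0, 0, 0, 0], [0, 0, 0.0015, 0, 0, 0, 0], [0, 0, 0.002, 0, 0, 0, 0], [0, 0, 0.002, 0, 0, 0, 0]]}}

```text
time_s: 2.15
eef_pos: [0.5176, -0.198, 0.1859]
eef_rot: [-0.0, 0.997, 0.083, -0.0]
wrist_force: [0.2, 0.1, -0.1]
opening: 0.0
```

{"name": "arm_command", "arguments": {"series": [[0, -0.001, 0.001, 0, 0, 0, 0], [0, -0.002, 0.002, 0, 0, 0, 0], [0, -0.002, 0.003, 0, 0, 0, 0], [0, -0.002, 0.0035, 0, 0, 0, 0], [0, -0.002, 0.0035, 0, 0, 0, 0]]}}

```text
time_s: 2.65
eef_pos: [0.5172, -0.1961, 0.1823]
eef_rot: [-0.0, 0.997, 0.083, -0.0]
wrist_force: [-0.5, -0.2, -0.6]
opening: -0.004
```

{"name": "arm_command", "arguments": {"series": [[0, 0, 0.0005, 0, 0, 0, 0], [0, 0, 0.001, 0, 0, 0, 0], [0, 0, 0.0015, 0, 0, 0, 0], [0, 0, 0.002, 0, 0, 0, 0], [0, 0, 0.002, 0, 0, 0, 0]]}}

```text
time_s: 3.15
eef_pos: [0.5172, -0.1962, 0.1803]
eef_rot: [0.0, 0.997, 0.083, -0.0]
wrist_force: [-0.5, -0.2, 0.7]
opening: -0.003
```

{"name": "arm_command", "arguments": {"series": [[0, 0, 0.0005, 0, 0, 0, 0], [0, 0, 0.001, 0, 0, 0, 0], [0, 0, 0.0015, 0, 0, 0, 0], [0, 0, 0.002, 0, 0, 0, 0], [0, 0, 0.002, 0, 0, 0, 0]]}}

```text
time_s: 3.65
eef_pos: [0.5172, -0.1962, 0.1783]
eef_rot: [-0.0, 0.997, 0.083, -0.0]
wrist_force: [-0.0, -0.0, 0.7]
opening: 0.002
```

```bash
python3 - <<'E'
from h import *
from bench import camera,camera_model
move([.5172,-.1962,.176])
im,d=camera("side"); cv2.imwrite("pics/s2.png",cv2.resize(im[250:350,270:430,::-1],(800,500)))
E
```

```text
t 3.65 shift mm [-0.   0.   2.3] turn [-0.    0.    0.17] eef [ 0.5172 -0.1962  0.1783] F [-0.02 -0.04  0.68]
```

View pics/s2.png

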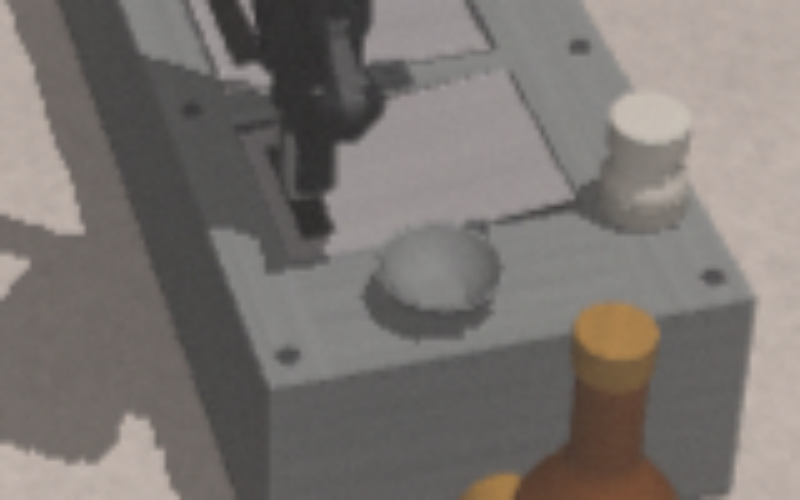

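The fingertips reach the strip at about (310,200). The force is still inconclusive, so I'll check the cover's slope by depth against the others.

```bash
cat >> h.py <<'E'
def slopes(n="side"):
    from bench import camera,camera_model
    im,d=camera(n); W=cloud(d,camera_model(n)); L=(W[...,:2]-C); x=L@BX; y=L@BY
    for i in(1,2,3,4):
        m=(d>0)&(x>.005)&(x<.046)&(abs(y-(.165-.11*(i-1)))<.036)&(abs(W[...,2]-.125)<.04)
        if m.sum()<30: print(i,"hidden");continue
        f=np.linalg.lstsq(np.c_[x[m],np.ones(m.sum())],W[m][:,2],rcond=None)[0]; print(i,m.sum(),"angle",np.arctan(f[0]).round(3),"z mean",W[m][:,2].mean().round(4))
    return im
E
python3 -c "
from h import *
slopes();slopes('scene')"
```

```text
1 hidden
2 hidden
3 288 angle -0.018 z mean 0.1085
4 446 angle 0.101 z mean 0.1111
1 285 angle -0.013 z mean 0.1098
2 266 angle -0.009 z mean 0.1094
3 270 angle -0.014 z mean 0.1095
4 251 angle 0.099 z mean 0.1121
```

Cover 4 (rightmost) rocks: it stands at about 0.10 rad under under 1 N, while the others lie flat. Next I'll plan the push-down path.

```bash
cat >> h.py <<'E'
def pose(a,off=0):
    """TCP pose for pushing cover 4 to angle a: rear lower edge of the tip on its face"""
    k=(a-.1)/.95; xc=-.042+.012*k; t=np.radians(10*k)
    z=.106+.004/np.cos(a)+xc*np.tan(a)-off
    Rt=R.from_euler("z",YAW)*R.from_euler("y",-t); T=Rt.as_matrix()@np.diag([1,-1,-1.])
    return world(.002+xc,-.1666,z)+Rt.apply([-.011,0,.0735]),T
E
python3 - <<'E'
from h import *
seq=[.1]+[.1+.2*i for i in range(1,5)]+[1.0,1.07]
for a,b in zip(seq,seq[1:]):
    p0,T0=pose(a); print(f"{a:.2f}->{b:.2f}",p0.round(4),"end",pose(b)[0].round(4))
    for f in(.5,1):
        p,T=pose(a+(b-a)*f); print("  ",(T0.T@(p-p0)*1000).round(1),np.degrees(R.from_matrix(T0.T@T).as_rotvec()).round(1))
E
```

```text
0.10->0.30 [ 0.5176 -0.1962  0.1793] end [ 0.5174 -0.1962  0.171 ]
   [-0.1 -0.   4.2] [0.  1.1 0. ]
   [-0.2 -0.   8.3] [-0.   2.1 -0. ]
0.30->0.50 [ 0.5174 -0.1962  0.171 ] end [ 0.5173 -0.1962  0.1629]
   [-0.2 -0.   4. ] [0.  1.1 0. ]
   [-0.4  0.   8.1] [-0.   2.1  0. ]
0.50->0.70 [ 0.5173 -0.1962  0.1629] end [ 0.5172 -0.1962  0.1541]
   [-0.4 -0.   4.2] [-0.   1.1 -0. ]
   [-0.8 -0.   8.8] [ 0.   2.1 -0. ]
0.70->0.90 [ 0.5172 -0.1962  0.1541] end [ 0.5171 -0.1962  0.1433]
   [-0.6 -0.   5. ] [-0.   1.1  0. ]
   [-1.3  0.  10.7] [ 0.   2.1 -0. ]
0.90->1.00 [ 0.5171 -0.1962  0.1433] end [ 0.517  -0.1962  0.1364]
   [-0.5 -0.   3.2] [ 0.   0.5 -0. ]
   [-1.1  0.   6.9] [-0.   1.1  0. ]
1.00->1.07 [ 0.517  -0.1962  0.1364] end [ 0.517  -0.1962  0.1304]
   [-0.5 -0.   2.8] [ 0.   0.4 -0. ]
   [-1.  -0.   5.9] [-0.   0.7  0. ]
```

{"name": "arm_command", "arguments": {"series": [[0, 0, 0.002, 0, 0.5, 0, 0], [0, 0, 0.004, 0, 1.0, 0, 0], [-0.0001, 0, 0.006, 0, 1.5, 0, 0], [-0.0002, 0, 0.008, 0, 2.1, 0, 0], [-0.0002, 0, 0.008, 0, 2.1, 0, 0]]}}

```text
time_s: 4.3
eef_pos: [0.5168, -0.1961, 0.17]
eef_rot: [-0.002, 0.996, 0.082, 0.018]
wrist_force: [0.1, -0.2, 0.7]
opening: 0.001
```

{"name": "arm_command", "arguments": {"series": [[-0.0001, 0, 0.002, 0, 0.5, 0, 0], [-0.0002, 0, 0.004, 0, 1.0, 0, 0], [-0.0003, 0, 0.006, 0, 1.5, 0, 0], [-0.0004, 0, 0.008, 0, 2.1, 0, 0], [-0.0004, 0, 0.008, 0, 2.1, 0, 0]]}}

```text
time_s: 4.8
eef_pos: [0.5168, -0.1961, 0.162]
eef_rot: [-0.003, 0.996, 0.082, 0.037]
wrist_force: [0.3, 0.2, -0.8]
opening: 0.0
```

```bash
python3 -c "
from h import *
slopes();move(pose(.7)[0],10*.6/.95)"
```

```text
1 hidden
2 hidden
3 272 angle -0.021 z mean 0.1086
4 482 angle 0.468 z mean 0.1215
t 4.85 shift mm [-0.3  0.1  8.1] turn [-0.03  2.1   0.15] eef [ 0.5169 -0.1961  0.1622] F [ 0.07 -0.18 -0.36]
```

{"name": "arm_command", "arguments": {"series": [[-0.0002, 0, 0.002, 0, 0.5, 0, 0], [-0.0004, 0, 0.004, 0, 1.0, 0, 0], [-0.0006, 0, 0.006, 0, 1.5, 0, 0], [-0.0008, 0, 0.0085, 0, 2.1, 0, 0], [-0.0008, 0, 0.0085, 0, 2.1, 0, 0]]}}

```text
time_s: 5.35
eef_pos: [0.5163, -0.1961, 0.1533]
eef_rot: [-0.005, 0.995, 0.082, 0.055]
wrist_force: [-0.9, -0.5, -0.5]
opening: -0.0
```

{"name": "arm_command", "arguments": {"series": [[-0.0003, 0, 0.0025, 0, 0.5, 0, 0], [-0.0006, 0, 0.005, 0, 1.0, 0, 0], [-0.0009, 0, 0.0075, 0, 1.5, 0, 0], [-0.0013, 0, 0.0105, 0, 2.1, 0, 0], [-0.0013, 0, 0.0105, 0, 2.1, 0, 0]]}}

```text
time_s: 5.85
eef_pos: [0.5161, -0.196, 0.1425]
eef_rot: [-0.006, 0.994, 0.082, 0.073]
wrist_force: [0.3, 0.2, -1.0]
opening: 0.001
```

```bash
python3 - <<'E'
from h import *
im=slopes(); cv2.imwrite("pics/s3.png",cv2.resize(im[240:350,270:430,::-1],(800,550)))
slopes("scene"); move(pose(1.0)[0],10*.9/.95)
E
```

```text
1 hidden
2 57 angle 0.1 z mean 0.1087
3 276 angle -0.008 z mean 0.1086
4 387 angle 0.851 z mean 0.1316
1 289 angle -0.004 z mean 0.1098
2 264 angle -0.01 z mean 0.1097
3 281 angle -0.027 z mean 0.1096
4 82 angle 0.897 z mean 0.1357
t 5.95 shift mm [-0.3  0.2  6.6] turn [-0.06  1.11  0.16] eef [ 0.5163 -0.1961  0.1429] F [-0.21  0.66  0.59]
```

View pics/s3.png

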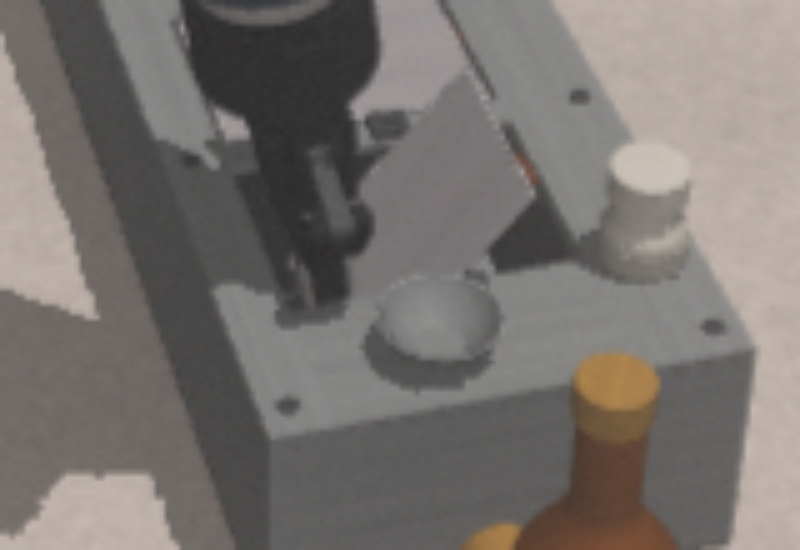

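The cover stands at about 0.87 rad with the fingertips at the bottom of its face, near (320,300). The body is clear of it. I'll go on to the stop.

{"name": "arm_command", "arguments": {"series": [[-0.0002, 0, 0.0015, 0, 0.3, 0, 0], [-0.0005, 0, 0.003, 0, 0.5, 0, 0], [-0.0008, 0, 0.005, 0, 0.8, 0, 0], [-0.0011, 0, 0.0068, 0, 1.1, 0, 0], [-0.0011, 0, 0.0068, 0, 1.1, 0, 0]]}}

```text
time_s: 6.45
eef_pos: [0.5162, -0.1961, 0.1359]
eef_rot: [-0.007, 0.993, 0.082, 0.082]
wrist_force: [-0.6, 0.5, -0.1]
opening: 0.001
```

{"name": "arm_command", "arguments": {"series": [[-0.0002, 0, 0.001, 0, 0.2, 0, 0], [-0.0004, 0, 0.002, 0, 0.3, 0, 0], [-0.0005, 0, 0.003, 0, 0.4, 0, 0], [-0.0007, 0, 0.004, 0, 0.5, 0, 0], [-0.0007, 0, 0.004, 0, 0.5, 0, 0]]}}

```text
time_s: 6.95
eef_pos: [0.5164, -0.1963, 0.1321]
eef_rot: [-0.007, 0.993, 0.082, 0.087]
wrist_force: [0.2, -0.4, -0.4]
opening: 0.0
```

```bash
python3 - <<'E'
from h import *
slopes();slopes("scene"); move(pose(1.07)[0],10)
E
```

```text
1 hidden
2 101 angle -0.004 z mean 0.1088
3 288 angle -0.011 z mean 0.1085
4 322 angle 0.997 z mean 0.1357
1 278 angle 0.014 z mean 0.1097
2 264 angle 0.022 z mean 0.1095
3 279 angle 0.001 z mean 0.1096
4 121 angle 1.138 z mean 0.132
t 7.05 shift mm [0.2 0.2 1.9] turn [-0.04  0.01  0.17] eef [ 0.5164 -0.1962  0.1322] F [-0.51  0.4   0.42]
```

{"name": "arm_command", "arguments": {"series": [[0.0003, 0, 0.0004, 0, 0, 0, 0], [0.0006, 0, 0.0008, 0, 0, 0, 0], [0.0009, 0, 0.0012, 0, 0, 0, 0], [0.0012, 0, 0.0016, 0, 0, 0, 0], [0.0012, 0, 0.0016, 0, 0, 0, 0]]}}

```text
time_s: 7.55
eef_pos: [0.5179, -0.196, 0.131]
eef_rot: [-0.007, 0.993, 0.082, 0.087]
wrist_force: [-1.5, 0.6, 2.1]
opening: -0.0
```

{"name": "arm_command", "arguments": {"series": [[0.0003, 0, 0.0003, 0, 0, 0, 0], [0.0006, 0, 0.0006, 0, 0, 0, 0], [0.0009, 0, 0.0009, 0, 0, 0, 0], [0.0012, 0, 0.0012, 0, 0, 0, 0], [0.0012, 0, 0.0012, 0, 0, 0, 0]]}}

```text
time_s: 8.05
eef_pos: [0.5185, -0.196, 0.1307]
eef_rot: [-0.007, 0.993, 0.083, 0.086]
wrist_force: [-12.1, 1.0, 14.8]
opening: -0.001
```

The force has risen to about 19 N, directed off the face, so the stop is reached. I'll withdraw along the tool axis.

{"name": "arm_command", "arguments": {"series": [[-0.002, 0, -0.003, 0, 0, 0, 0], [-0.003, 0, -0.013, 0, 0, 0, 0], [-0.003, 0, -0.035, 0, 0, 0, 0], [-0.003, 0, -0.065, 0, 0, 0, 0], [-0.003, 0, -0.1, 0, 0, 0, 0]]}}

```text
time_s: 8.55
eef_pos: [0.4986, -0.1988, 0.2285]
eef_rot: [-0.008, 0.993, 0.082, 0.086]
wrist_force: [0.7, -0.2, 0.1]
opening: -0.002
```

{"name": "arm_command", "arguments": {"series": [[-0.01, 0, -0.03, 0, 0, 0, 0], [-0.03, 0, -0.06, 0, 0, 0, 0], [-0.06, 0, -0.08, 0, 0, 0, 0], [-0.09, 0, -0.1, 0, 0, 0, 0], [-0.09, 0, -0.1, 0, 0, 0, 0]]}}

```text
time_s: 9.05
eef_pos: [0.3932, -0.2175, 0.3134]
eef_rot: [-0.005, 0.993, 0.081, 0.088]
wrist_force: [1.2, -0.2, 0.3]
opening: 0.0
```

```bash
python3 - <<'E'
from h import *
im=slopes(); im2=slopes("scene")
cv2.imwrite("pics/s4.png",np.hstack([cv2.resize(im[160:360,220:440,::-1],(440,400)),cv2.resize(im2[180:300,190:410,::-1],(360,400))]))
move([0,0,0])
E
```

```text
1 245 angle -0.014 z mean 0.1087
2 287 angle -0.003 z mean 0.1087
3 324 angle -0.004 z mean 0.1086
4 314 angle 1.019 z mean 0.1365
1 277 angle 0.017 z mean 0.1095
2 262 angle -0.003 z mean 0.1094
3 274 angle 0.019 z mean 0.1097
4 142 angle 1.175 z mean 0.1312
t 9.15 shift mm [-403.1 -279.   244.3] turn [  0.11 -10.1    0.09] eef [ 0.3947 -0.217   0.3117] F [ 0.24  0.09 -0.29]
```

View pics/s4.png

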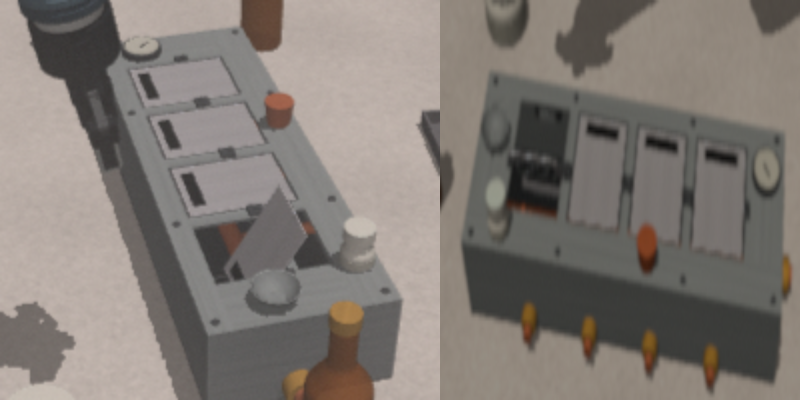

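The image shows cover 4 standing open, the other three flush, and the arm clear. I'll do one better plane fit of the angle plus a check of the loose objects, then hand in.

```bash
python3 - <<'E'
from h import *
from bench import camera,camera_model
for n in("side","scene"):
    im,d=camera(n); m=camera_model(n); W=cloud(d,m); L=W[...,:2]-C; x=L@BX; y=L@BY; z=W[...,2]
    s=(d>0)&(x>-.035)&(x<.04)&(abs(y+.165)<.038)&(z>.065)&(z<.16)
    k=s&(abs(z-(.11+(x-.002)*1.75))<.03); k=cv2.erode(k.astype(np.uint8),np.ones((3,3)))>0
    P=np.c_[x[k],z[k]]
    for _ in range(4):
        c=P.mean(0); v=np.linalg.svd(P-c)[2]; r=abs((P-c)@v[1]); P=P[r<max(.0015,2*np.median(r))]
    print(n,len(P),"cover4 angle",np.arctan(v[0,1]/v[0,0]).round(3),"z range",P[:,1].min().round(3),P[:,1].max().round(3))
    z0=np.load(f"pics/{n}0.npz"); W0=cloud(z0["d"],m)
    for nm,c,r,lo in(("bung",(.609,.033),.03,.118),("jar",(.65,-.228),.03,.118),("dish",(.56,-.271),.035,.114),("bottleR",(.595,-.418),.05,.12),("bottleL",(.645,.4),.05,.12),("trial",(.357,.428),.05,.02),("tub",(.33,-.365),.06,.03)):
        f=lambda W,d:W[(d>0)&(np.hypot(W[...,0]-c[0],W[...,1]-c[1])<r)&(W[...,2]>lo)&(W[...,2]<.24)].mean(0)
        print("  ",nm,((f(W,d)-f(W0,z0["d"]))*1000).round(1))
E
```

```text
side 450 cover4 angle 1.046 z range 0.068 0.149
   bung [-0.1 -0.1 -0.6]
   jar [ 0.2  0.2 -0.1]
   dish [-0.3 -0.1 -0.2]
   bottleR [ 0.1 -0.  -0.3]
   bottleL [-0.2 -0.   0.2]
   trial [nan nan nan]
   tub [ 0.  -0.  -0.1]
scene 68 cover4 angle 1.178 z range 0.099 0.15
   bung [-0.1 -0.  -0.2]
   jar [0.1 0.1 0.4]
   dish [-1.3  0.7  0.2]
   bottleR [-0.1  0.1 -0. ]
   bottleL [0.2 0.  0.1]
   trial [0.1 0.  0.9]
   tub [ 0.1 -0.1  0.1]<stdin>:13: RuntimeWarning: Mean of empty slice.
  ret = um.true_divide(
```

```bash
python3 -c "
from bench import ctrl
print(ctrl.hand_in(), ctrl.get_obs()['time_s'])"
```

```text
the job is handed in; nothing more can be done
the job is handed in; nothing more can be done
```

The unbolted cover is cover 4, the rightmost one. It now stands open at its stop, and the arm was clear of the box when I handed in, at about 9.3 s.

I pressed only cover 4. It was the first one tried and rocked under less than about 1 N, so I left the other three untouched. I then pushed its front edge down with the shut fingertips until the force rose to about 19 N off its face, and withdrew.

Last checks:
- **Cover angle:** The side camera gave 1.046 rad, against a stop at 1.05. The scene camera gave 1.18, from few points and a steep view; that is past the stop, so I trust the side fit and the force rise instead.
- **Other covers:** All three read flat, within about 0.02 rad.
- **Loose objects:** None of the seven moved by more than about 1.5 mm, which is noise level. The side camera gave no reading for the trial jar, and the scene camera showed it unmoved.
- **Wrist force:** During most of the push it stayed within its noise of about 1 N, below the roughly 2 N expected. I relied on the measured angle to follow the cover until the stop.

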